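# Sort bare frame ornaments into their tin and box

## Robot

A 7-joint arm with a two-finger parallel gripper is mounted at the origin on the work surface. World frame = base frame: x ahead of the robot, y to its left, z up, the work surface at z = 0. Lengths are in m, angles in rad, forces in N, time in s.
With the tool pointing down it reaches from about 0.4 to 0.875 m from the base axis. Payload 19.3 kg.
Tool frame: the origin (TCP) lies at the very end of the fingers, on their centre line; the grasp point (between the pads) lies bot.grasp_offset behind it (bot.grasp_offset is the distance from the TCP to the grasp point, in m); z points along the fingers, y is the direction in which the jaws open and shut (so a half turn about z gives the same grasp; the last joint's range is limited). The gripper opens to 85 mm and grips with 20 to 120 N. Pads are 22 mm wide; open, the fingers measure 114 mm over their backs; the gripper's body (76 mm by 85 mm) begins 54 mm behind the grasp point. The pads swing forward as they close: fully open they stand 13 mm farther back than shut.
Start: joints at [1.235, 0.521, -0.036, 1.599, 0.021, 1.021, -0.113], TCP at [0.164, -0.603, 0.231] pointing down, gripper open.
Joint ranges: [-2.91, 2.91], [-0.3, 2.13], [-1.5, 1.42], [0.17, 2.43], [-1.26, 4.41], [0.16, 1.93], [-2.52, 2.52]. Speed limits (rad/s): [1.89, 1.89, 2.39, 2.39, 3.01, 3.01, 3.01].

## Interface

Orientations are given as [roll, pitch, yaw] about the fixed x, y, z axes, in that order (R = Rz(yaw) Ry(pitch) Rx(roll)).
In Python, from workcell import bot gives the robot as it stands. The module is installed in compiled form; this text tells all that it offers.
- The arm moves only by the shell command python3 -m handwheel 'ROWS' [OPENING] [FORCE]. ROWS is JSON, a list of rows, each a list of 6 numbers: the shift along the tool's x, y, z as a fraction of full scale, then the turn, a rotation vector about the tool's x, y, z as a fraction of full scale. In form: [[x, y, z, rx, ry, rz], ...]. A call has 1 to 8 rows; each row shifts and turns the commanded pose from where the row before left it, along the tool's axes as they then stand; what a row does not reach is not made up. Full scale, the value 1, is 0.025 m for a shift and 360 degrees for a turn. A row lasts 1/8 s, in which the tool goes at most 62.5 mm and 10.7 degrees, less where a joint would pass 70% of its speed; a pose out of reach is approached as far as the arm can. A call with a number of a shift or a turn outside -1 to 1 is refused whole. A call with a gripper value outside its range is refused whole. OPENING is the closure, from -1 (fully open) to 1 (shut), set as the call begins (- or left out, the last holds). The fingers move at their own pace and stop on an object; FORCE is the grip in N (left out, the last holds). Time passes only in rows, so rows that do not move let the fingers close. It gives the time, the measured TCP pose, the force and the opening at its end, in the units of the state.
- bot.observe(): the state, without advancing time (a new reading comes with each control period).
- bot.grab_frame(name): name is "scene" or "top"; returns a dict with "pixels" (480x640x3 uint8, blue, green, red), "vertical_fov" (degrees; the focal length in pixels is half the picture's height over the tangent of half this angle, whatever the lens; pixels are square), "cx", "cy" (the principal point, pixels), "R" (3x3) and "t" (3): a world point X has camera coordinates R X + t. Camera axes: x right, y down, z forward; pixel columns grow to the right and rows downward; lengths in m; the calibration is good to about 2 mm. A picture is of the moment at which its call begins. There is no depth.
- bot.job_done(): hands the job in, once; it reports no verdict.
Trained networks look in a picture, given as the dict that the camera call returned (one of the last four; its "shot" number tells which), for a name from the list of things; names that differ only in an ending like _2 or _b are one class to them, and where a whole thing is asked for, a point or a joint stands for the part that bears it (a point fixed in the world has none). Each returns a list of dicts, best first, with "score" (0 to 1); they miss things now and then, are a little off and sometimes report something else, mostly with a low value. They report only what shows in the picture. A call takes as long as a camera call. They do not tell look-alikes from the thing itself.
- bot.trace(picture, thing): "region" (480x640 bool, what is visible of it) and "point" ([column, row] in pixels, amid what is visible of it).
The state is a dict: "clock": time; "qpos": joint angles; "qd": joint speeds; "joint_efforts": joint torques, N m; "position": TCP position; "tool_rot": TCP orientation; "force": force on the tool from outside, world axes, zero at the start; "moment": the same for the moment, N m; "grip_width": finger opening in m.
Only numpy, scipy, OpenCV 4.12 (cv2) and the standard library are available. Lean on these libraries where they do the work, as an engineer would, in place of code of your own. Each camera call takes 0.05 s, during which the arm holds its last target.

## Task

Sort the two new wooden frame ornaments on the gilder's leather board by shape: put the round rosette into the round tin, face up, and the long reeded moulding into the oblong grey box, reeds up and lying lengthwise along the box. Both must lie flat on the floor of their container.

Things in the scene. Friction and masses are not known exactly. Their poses are not given: they have to be found in the camera images.
- rosette: Round bare-wood rosette: a disc 46 mm in diameter and 18 mm high with a ring of petal beads (rising to 22 mm) and a small centre boss on top, 24 mm high in all, about 30 g. It starts face up on the leather board (top of the board 6 mm above the table), among other bare-wood pieces: a square corner block and a pointed turned finial, neither of which is wanted. A flat knife lies along the middle of the board. Origin: centre of its underside; z points up out of its face.
- moulding: Oblong bare-wood piece of moulding with three reeds running along its top: 90 mm long (its x axis), 28 mm wide (its y axis), 22 mm high (flat sides to 18 mm), about 40 g. It starts reeds up on the leather board, turned any way up to about 70 degrees. Either end is the same. Origin: centre of its underside; z points up out of the reeds.
- tin: Round open aluminium tin, 160 mm across outside, wall 3 mm, 35 mm high, floor 4 mm thick. It does not move. It stands on the table left or right of the board. Origin: centre of its underside on the table; z up.
- box: Oblong open grey box, 220 mm long (its x axis) by 150 mm wide (its y axis) outside, walls and floor 4 mm thick, 35 mm high. It does not move. It stands on the table on the other side of the board from the tin, its length turned up to about 17 degrees from straight ahead of the robot. Origin: centre of its underside on the table; z up.
Things that resemble listed ones, but are neither listed nor needed, are in the scene too. Leave any red look-alike of the rosette alone. Leave any black or orange look-alike of the moulding alone.

How it is judged:
By the outcome, as a careful person would: the job done as asked, in the order asked, and still so for the second after the job is handed in, with the robot touching nothing.
It also fails if it takes over 58 s, if anything falls off the work surface, if the arm or the gripper's body presses on something with over 40 N, if the wrist force passes 120 N, or if a joint passes its speed limit or range.

## Working session

There is one attempt and no reset: what is moved stays moved. The work goes in short steps, Python scripts to look and compute and a shell command to move; the robot and the scene stay as the last step left them, time stands still between calls to the robot, and variables do not carry over. Pictures are saved under pics/ and viewed, and the job is handed in when it is done.

```bash
mkdir -p pics; ls
python3 - <<'E'
from workcell import bot
import cv2,numpy as np
print(bot.observe(), bot.grasp_offset)
for n in ["scene","top"]:
    f=bot.grab_frame(n); cv2.imwrite(f"pics/{n}0.png",f["pixels"])
    print(n,f["vertical_fov"],f["cx"],f["cy"],np.round(f["R"],4).tolist(),np.round(f["t"],4).tolist(),f["shot"])
E
```

```text
pics
{'clock': 0.0, 'qpos': array([ 1.23480275,  0.5220077 , -0.03632233,  1.59997058,  0.02120351,
        1.02112282, -0.11280064]), 'qd': array([-4.47856712e-04,  1.39007702e-03,  2.34048487e-03, -6.11107454e-04,
        9.52511180e-04, -9.15275790e-05,  7.58946919e-05]), 'joint_efforts': array([-8.20768346e-04, -9.27133656e+01,  1.97972752e+00, -3.69947898e+01,
        1.80087023e-02,  7.87830446e-03, -3.70113821e-05]), 'position': array([ 0.16404716, -0.60274778,  0.23074313]), 'tool_rot': array([-3.14047259e+00,  8.58295533e-05,  2.65779779e-01]), 'force': array([ 0.60956476,  0.29079558, -0.11425208]), 'moment': array([0.02667398, 0.0179019 , 0.01497534]), 'grip_width': 0.08557338571678577} 0.0187
scene 49.369791615663296 319.9683410392411 240.07342638792946 [[0.8427, 0.5381, 0.0164], [0.4026, -0.6097, -0.6828], [-0.3574, 0.5821, -0.7304]] [-0.4395, -0.1825, 1.3054] 1
top 42.347502092895155 320.77044965609315 235.586512501875 [[0.016, -0.9997, -0.0166], [-0.9951, -0.0143, -0.0982], [0.0979, 0.0181, -0.995]] [0.0007, 0.4919, 1.2767] 2
```

View pics/scene0.png

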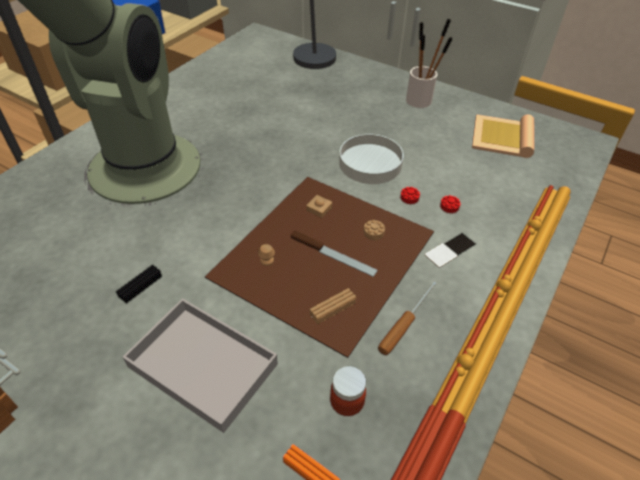

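View pics/top0.png

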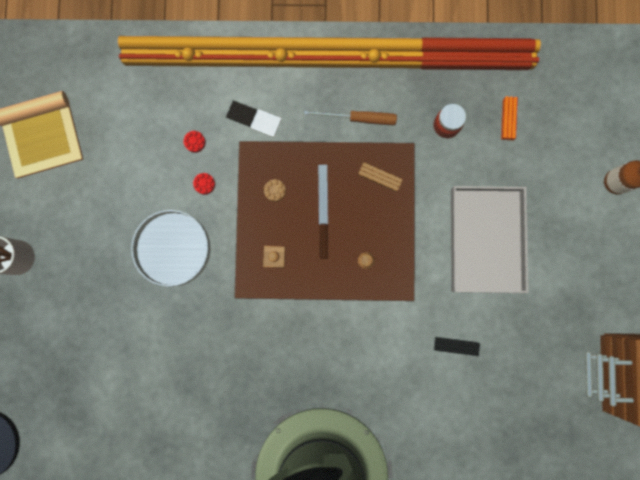

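In the top view, the bare-wood round disc with petals is at (274,190) and the three-reeded bare-wood bar is at (381,177). Other candidates for the rosette are the red rosettes at (194,141) and (204,183), the square block at (274,257) and the finial at (365,260). For the moulding, they are the orange bar at (510,117) and the black bar at (457,346). The tin is at (171,248) and the box at (489,240).

```bash
cat > h.py <<'E'
from workcell import bot
import cv2,numpy as np
def grab(n): return bot.grab_frame(n)
def K(f):
    fl=240/np.tan(np.radians(f["vertical_fov"])/2); return fl
def proj(f,X):
    c=f["R"]@np.asarray(X,float)+f["t"]; fl=K(f); return np.array([f["cx"]+fl*c[0]/c[2],f["cy"]+fl*c[1]/c[2]])
def ray(f,u,v,z):
    fl=K(f); R=np.array(f["R"]);t=np.array(f["t"])
    d=R.T@np.array([(u-f["cx"])/fl,(v-f["cy"])/fl,1.]); C=-R.T@t
    return C+d*(z-C[2])/d[2]
E
python3 - <<'E'
from h import *
for n in ["top","scene"]:
    f=grab(n)
    s=bot.observe(); print(n,"tcp",proj(f,s["position"]))
    for th,z in [("rosette",.026),("moulding",.026),("tin",.035),("box",.035)]:
        for r in bot.trace(f,th):
            m=r["region"].astype(np.uint8); ys,xs=np.nonzero(m)
            pts=np.array([ray(f,x,y,z)[:2] for x,y in zip(xs,ys)]).astype(np.float32)
            rect=cv2.minAreaRect(pts); (c,e)=cv2.minEnclosingCircle(pts)
            print(th,round(r["score"],2),np.round(r["point"]),m.sum(),"mean",pts.mean(0).round(4),"rect",np.round(rect[0],4),np.round(rect[1],4),round(rect[2],1),"circ",np.round(c,4),round(e,4))
    p=f["pixels"]
    if n=="top": cv2.imwrite("pics/crop1.png",cv2.resize(p[130:300,225:425],None,fx=4,fy=3.5,interpolation=cv2.INTER_CUBIC)[:600,:800])
E
```

```text
top tcp [675.34882557 420.83227281]
rosette 0.88 [194. 141.] 374 mean [0.69   0.2821] rect [0.6903 0.2816] [0.0481 0.0423] 46.0 circ [0.6897 0.2822] 0.0249
rosette 0.85 [276. 185.] 399 mean [0.5877 0.1078] rect [0.5872 0.1075] [0.0472 0.0445] 1.2 circ [0.5871 0.1086] 0.0245
rosette 0.81 [204. 183.] 365 mean [0.5996 0.2589] rect [0.5997 0.2592] [0.0443 0.042 ] 46.6 circ [0.5996 0.2588] 0.0235
rosette 0.55 [172. 247.] 4683 mean [0.4612 0.3237] rect [0.4619 0.3236] [0.162  0.1592] 82.6 circ [0.4621 0.3234] 0.0829
moulding 0.98 [508. 118.] 637 mean [ 0.7486 -0.3872] rect [ 0.7492 -0.3873] [0.0313 0.0943] 87.0 circ [ 0.7487 -0.387 ] 0.0482
moulding 0.77 [376. 180.] 632 mean [ 0.618  -0.1141] rect [ 0.6179 -0.1139] [0.0908 0.0335] 63.8 circ [ 0.6168 -0.1129] 0.046
moulding 0.75 [172. 249.] 4624 mean [0.4615 0.324 ] rect [0.4609 0.324 ] [0.1616 0.159 ] 46.7 circ [0.462  0.3237] 0.0837
moulding 0.68 [453. 346.] 642 mean [ 0.2685 -0.272 ] rect [ 0.2691 -0.273 ] [0.0941 0.031 ] 84.5 circ [ 0.2689 -0.2731] 0.0473
tin 0.73 [170. 250.] 4727 mean [0.4603 0.3213] rect [0.4618 0.3221] [0.157  0.1638
[... 359 characters left out ...]
.0994] rect [0.5941 0.0989] [0.0435 0.058 ] 27.8 circ [0.5943 0.0993] 0.0294
rosette 0.53 [409. 193.] 271 mean [0.6099 0.2446] rect [0.6099 0.2443] [0.0417 0.0605] 25.2 circ [0.61   0.2444] 0.0307
moulding 0.73 [335. 303.] 865 mean [ 0.6259 -0.1219] rect [ 0.6257 -0.1206] [0.0987 0.0419] 65.7 circ [ 0.6276 -0.1211] 0.0512
moulding 0.59 [304. 466.] 924 mean [ 0.747  -0.3947] rect [ 0.7542 -0.3967] [0.0309 0.0875] 87.7 circ [ 0.7546 -0.3947] 0.0451
moulding 0.55 [138. 284.] 761 mean [ 0.2812 -0.2839] rect [ 0.2812 -0.2817] [0.0936 0.0414] 84.6 circ [ 0.2809 -0.2823] 0.0484
box 0.97 [201. 362.] 11337 mean [ 0.5027 -0.3506] rect [ 0.4973 -0.3462] [0.2357 0.1627] 0.3 circ [ 0.4968 -0.3471] 0.1401
```

View pics/crop1.png

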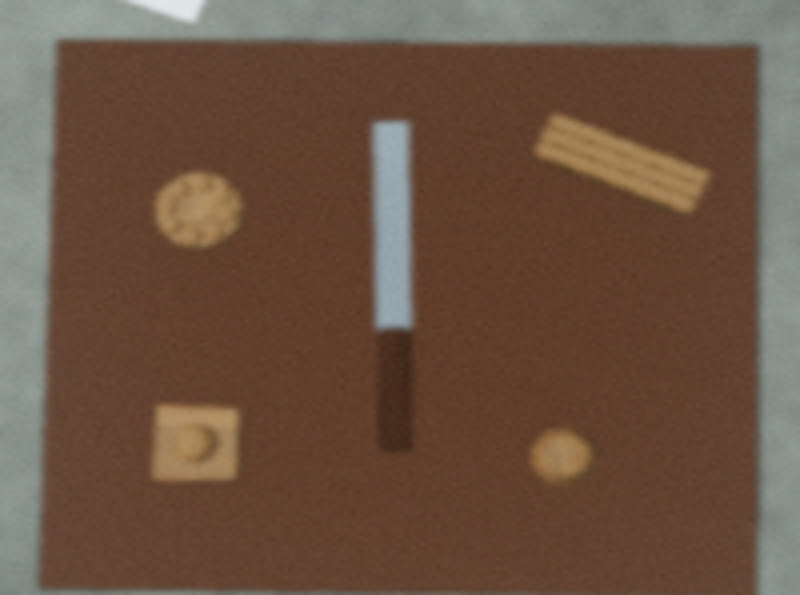

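The crop shows a round petalled wood rosette at the board's left-front and a three-reed wood bar at right-front. Both are bare wood and on the board, so they fit the description. Next I'll measure precisely with colour segmentation and a model fit in both views.

```bash
cat > fit.py <<'E'
from h import *
from scipy.optimize import least_squares
def hull(f,P):
    q=np.array([proj(f,p) for p in P],np.float32); return cv2.convexHull(q)[:,0]
def hmom(h):
    h=h.astype(np.float32); m=cv2.moments(h.reshape(-1,1,2)); 
    return np.array([m['m10'],m['m01']])/m['m00'], m['m00']
a=np.linspace(0,2*np.pi,48,endpoint=False); C=np.c_[np.cos(a),np.sin(a)]
def ros(x,y,z0): return np.vstack([np.c_[x+.023*C[:,0],y+.023*C[:,1],np.full(48,z0+h)] for h in (0,.018)]+[np.c_[x+.019*C[:,0],y+.019*C[:,1],np.full(48,z0+.022)]])
def bar(x,y,t,z0):
    c,s=np.cos(t),np.sin(t); P=[]
    for h,w in((0,.014),(.018,.014),(.022,.010)):
        for i in(-1,1):
            for j in(-1,1): u,v=.045*i,w*j; P.append((x+c*u-s*v,y+s*u+c*v,z0+h))
    return np.array(P)
def seg(f,guess,rad):
    p=f["pixels"].astype(int); b,g,r=p[...,0],p[...,1],p[...,2]
    m=((g>75)&(r>110)&(r-b>25)&(r-g<75)).astype(np.uint8)
    yy,xx=np.mgrid[:480,:640]; m[(xx-guess[0])**2+(yy-guess[1])**2>rad**2]=0
    n,l,st,_=cv2.connectedComponentsWithStats(m); i=1+np.argmax(st[1:,4]); m=(l==i).astype(np.uint8)
    cs,_=cv2.findContours(m,cv2.RETR_EXTERNAL,cv2.CHAIN_APPROX_NONE); c=cv2.drawContours(np.zeros_like(m),cs,-1,1,-1)
    return c
E
python3 - <<'E'
from fit import *
fs={n:grab(n) for n in("top","scene")}
def mm(m):
    M=cv2.moments(m,True); c=np.array([M['m10'],M['m01']])/M['m00']; ang=.5*np.arctan2(2*M['mu11'],M['mu20']-M['mu02']); return c,M['m00'],ang
g={"ros":{"top":(274,190),"scene":(374,228)},"bar":{"top":(381,177),"scene":(333,303)}}
for sets in (["top"],["scene"],["top","scene"]):
    obs={n:mm(seg(fs[n],g["ros"][n],26)) for n in sets}
    r=least_squares(lambda p:np.concatenate([hmom(hull(fs[n],ros(*p,.006)))[0]-obs[n][0] for n in sets]),[.59,.105],diff_step=1e-3)
    print("ros",sets,r.x.round(4),r.fun.round(2),[(obs[n][1],round(hmom(hull(fs[n],ros(*r.x,.006)))[1])) for n in sets])
    obs={n:mm(seg(fs[n],g["bar"][n],36)) for n in sets}
    def res(p):
        o=[]
        for n in sets:
            h=hull(fs[n],bar(*p,.006)); M=cv2.moments(h.reshape(-1,1,2)); c=np.array([M['m10'],M['m01']])/M['m00']; an=.5*np.arctan2(2*M['mu11'],M['mu20']-M['mu02'])
            d=(an-obs[n][2]+np.pi/2)%np.pi-np.pi/2; o+=list(c-obs[n][0])+[d*30]
        return o
    best=min((least_squares(res,[.62,-.115,t],diff_step=1e-3) for t in(np.radians(64),np.radians(-64),.3)),key=lambda q:q.cost)
    print("bar",sets,best.x.round(4),np.degrees(best.x[2]).round(1),best.fun.round(2),[(obs[n][1],round(hmom(hull(fs[n],bar(*best.x,.006)))[1])) for n in sets])
f=fs["top"]
for nm,u,v in [("rack",600,375),("bottle",625,178),("jar",450,120)]: print(nm,ray(f,u,v,0).round(3),ray(f,u,v,.1).round(3))
# draw box/tin guesses
im=f["pixels"].copy()
cv2.imwrite("pics/boxc.png",cv2.resize(im[170:310,440:545],None,fx=4,fy=4,interpolation=cv2.INTER_CUBIC))
for y in range(0,1):
    pass
for n,f in fs.items():
    print(n,"board corners test", [proj(f,(x,y,.006)).round(1).tolist() for x,y in((.7,.2),)])
E
```

```text
ros ['top'] [0.5903 0.11  ] [0. 0.] [(401.0, 395)]
bar ['top'] [ 0.6221 -0.116   1.1631] 66.6 [ 0. -0. -0.] [(615.0, 628)]
ros ['scene'] [0.5877 0.1192] [-0. -0.] [(292.0, 362)]
bar ['scene'] [ 0.6192 -0.1069 -1.9992] -114.5 [-0. -0. -0.] [(642.0, 811)]
ros ['top', 'scene'] [0.5897 0.113 ] [-1.42  0.27 -0.55  2.01] [(401.0, 395), (292.0, 365)]
bar ['top', 'scene'] [ 0.6209 -0.1118 -1.9884] -113.9 [-1.97  0.49  0.3  -0.61  2.15 -0.35] [(615.0, 627), (642.0, 816)]
rack [ 0.212 -0.576  0.   ] [ 0.223 -0.534  0.1  ]
bottle [ 0.627 -0.641  0.   ] [ 0.608 -0.593  0.1  ]
jar [ 0.75  -0.268  0.   ] [ 0.721 -0.249  0.1  ]
top board corners test [[233.9, 139.6]]
scene board corners test [[435.4, 228.1]]
```

View pics/boxc.png

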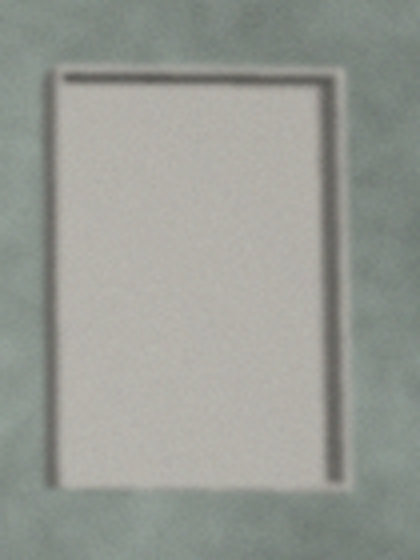

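The top-view fits agree with the known sizes: silhouette areas are 401 against 395 px for the rosette and 615 against 628 px for the moulding. The scene mask loses the shaded sides, so I trust the top view. In the crop the box sits almost straight ahead, with its rim corners near (452,187), (527,187), (452,292) and (527,292). I'll pin down the box and tin, then lift and turn the tool.

```bash
python3 - <<'E'
from h import *
f=grab("top")
# rim corners in the crop / 4 + offset
Cn=[(452.7,187),(526.7,187),(527.6,292),(452.2,292)]
P=np.array([ray(f,u,v,.035)[:2] for u,v in Cn]); print(P.round(4),P.mean(0).round(4))
print("len",np.linalg.norm(P[0]-P[3]),np.linalg.norm(P[1]-P[2]),"wid",np.linalg.norm(P[0]-P[1]),"yaw",np.degrees(np.arctan2(*(P[0]-P[3])[::-1])),np.degrees(np.arctan2(*(P[1]-P[2])[::-1])))
# overlay of model rims
im=cv2.resize(f["pixels"],None,fx=2,fy=2,interpolation=cv2.INTER_CUBIC)
def poly(pts,col):
    q=np.array([proj(f,p)*2+.5 for p in pts]).round().astype(int); cv2.polylines(im,[q.reshape(-1,1,2)],True,col,1)
bx,by,t=.487,-.3425,0.0
for z,col in((.035,(0,0,255)),(0,(0,255,0))):
    poly([(bx+i*.11*np.cos(t)-j*.075*np.sin(t),by+i*.11*np.sin(t)+j*.075*np.cos(t),z) for i,j in((1,1),(1,-1),(-1,-1),(-1,1))],col)
    a=np.linspace(0,2*np.pi,60); poly([(.461+.08*np.cos(q),.326+.08*np.sin(q),z) for q in a],col)
cv2.imwrite("pics/ov.png",np.hstack([im[340:620,880:1080],im[380:660,240:440]]))
E
python3 -m handwheel '[[0,0,-1,0,0,-0.0286],[0,0,-1,0,0,-0.0286],[0,0,-1,0,0,-0.0286],[0,0,-1,0,0,-0.0286],[0,0,-1,0,0,-0.0286]]' -1 40
```

```text
[[ 0.5968 -0.2663]
 [ 0.5988 -0.4202]
 [ 0.3806 -0.4184]
 [ 0.3781 -0.2642]] [ 0.4886 -0.3423]
len 0.2187125141940819 0.21826763791537504 wid 0.15388525856567706 yaw -0.5465009380272956 -0.46171816385014336
clock: 1.38
position: [0.1641, -0.603, 0.3572]
tool_rot: [-3.142, 0.0, 1.17]
force: [-0.3, -0.2, -0.9]
grip_width: 0.0856
```

View pics/ov.png

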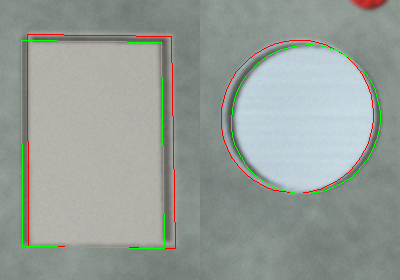

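```bash
python3 -m handwheel '[[1,0.138,0,0,0,0],[1,0.138,0,0,0,0],[1,0.138,0,0,0,0],[1,0.138,0,0,0,0],[1,0.138,0,0,0,0],[1,0.138,0,0,0,0],[1,0.138,0,0,0,0],[1,0.138,0,0,0,0]]'
python3 -m handwheel '[[1,0.138,0,0,0,0],[1,0.138,0,0,0,0],[1,0.138,0,0,0,0],[1,0.138,0,0,0,0],[1,0.138,0,0,0,0],[1,0.138,0,0,0,0],[1,0.138,0,0,0,0],[1,0.138,0,0,0,0]]'
```

```text
clock: 2.38
position: [0.269, -0.4295, 0.3564]
tool_rot: [3.141, 0.0, 1.164]
force: [-0.4, 0.2, 0.6]
grip_width: 0.0856
clock: 3.38
position: [0.3733, -0.2568, 0.3564]
tool_rot: [3.141, 0.0, 1.164]
force: [0.2, -0.7, -0.0]
grip_width: 0.0857
```

```bash
python3 -m handwheel '[[1,0.127,0.5,0,0,0],[1,0.127,0.5,0,0,0],[1,0.127,0.5,0,0,0],[1,0.127,0.5,0,0,0],[1,0.127,0.5,0,0,0],[1,0.127,0.5,0,0,0],[1,0.127,0.5,0,0,0],[1,0.127,0.5,0,0,0]]'
python3 -m handwheel '[[1,0.127,0.5,0,0,0],[1,0.127,0.5,0,0,0],[1,0.127,0.5,0,0,0],[1,0.127,0.5,0,0,0],[1,0.127,0.5,0,0,0],[1,0.127,0.5,0,0,0],[1,0.127,0.5,0,0,0],[0.9,0.127,0.5,0,0,0]]'
python3 -m handwheel '[[0,0,0,0,0,0],[0,0,0,0,0,0]]'
```

```text
clock: 4.38
position: [0.4758, -0.0832, 0.256]
tool_rot: [3.141, 0.0, 1.164]
force: [0.7, -0.8, -0.3]
grip_width: 0.0854
clock: 5.38
position: [0.5773, 0.0883, 0.1559]
tool_rot: [3.141, -0.0, 1.164]
force: [-0.1, -0.5, -0.2]
grip_width: 0.0851
clock: 5.62
position: [0.5767, 0.0869, 0.1565]
tool_rot: [3.142, 0.0, 1.164]
force: [0.3, -0.1, -0.3]
grip_width: 0.0854
```

```bash
python3 -m handwheel '[[0.53,0.06,0.95,0,0,0],[0.53,0.06,0.95,0,0,0],[0,0,1,0,0,0],[0,0,0.94,0,0,0],[0,0,0,0,0,0]]'
python3 - <<'E'
from h import *
f=grab("scene"); s=bot.observe()
print(s["position"].round(4),proj(f,s["position"]).round(1),proj(f,(.59,.11,.028)).round(1))
cv2.imwrite("pics/s1.png",cv2.resize(f["pixels"][140:290,280:480],None,fx=4,fy=4,interpolation=cv2.INTER_CUBIC))
E
```

```text
clock: 6.25
position: [0.5894, 0.1096, 0.0596]
tool_rot: [-3.14, 0.002, 1.163]
force: [0.3, -0.2, 0.6]
grip_width: 0.0852
[0.59   0.11   0.0607] [375.2 215. ] [373.8 225.8]
```

View pics/s1.png

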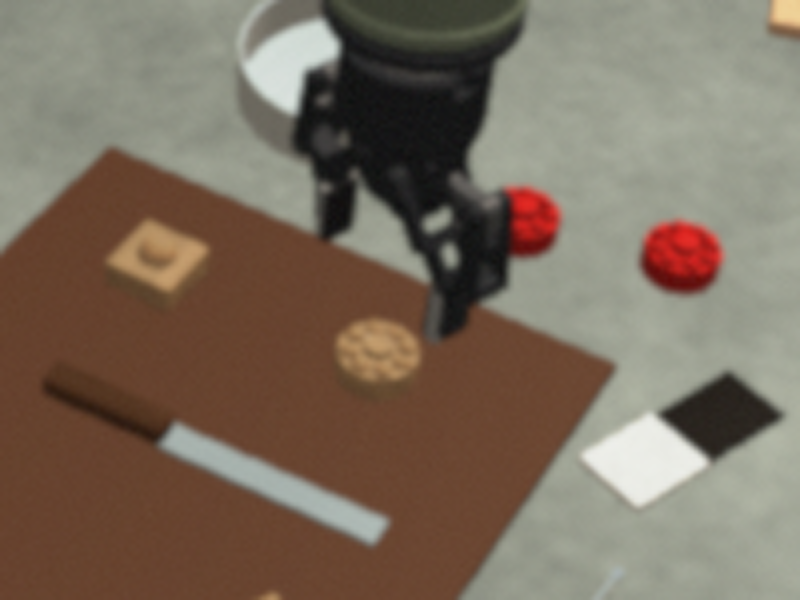

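The rosette boss is at crop (380,345), within 2 mm of the prediction at (375,343), and the open fingers straddle it. Descending and gripping.

```bash
python3 -m handwheel '[[0,0,0.7,0,0,0],[0,0,0.7,0,0,0],[0,0,0.5,0,0,0],[0,0,0.23,0,0,0],[0,0,0,0,0,0]]'
python3 -m handwheel '[[0,0,0,0,0,0],[0,0,0,0,0,0],[0,0,0,0,0,0],[0,0,0,0,0,0],[0,0,0,0,0,0],[0,0,0,0,0,0]]' 1 35
```

```text
clock: 6.92
position: [0.5899, 0.1108, 0.0067]
tool_rot: [-3.141, 0.0, 1.164]
force: [-0.2, -0.0, -0.4]
grip_width: 0.0856
clock: 7.68
position: [0.5904, 0.1107, 0.0077]
tool_rot: [3.141, -0.0, 1.164]
force: [-2.8, -0.3, 7.9]
grip_width: 0.0448
```

```bash
python3 -m handwheel '[[0,0,-0.4,0,0,0],[0,0,-0.8,0,0,0],[0,0,-1,0,0,0],[0,0,-1,0,0,0],[0,0,0,0,0,0]]'
python3 - <<'E'
from h import *
f=grab("scene"); s=bot.observe()
print(s["position"].round(4),s["grip_width"],s["force"].round(1))
cv2.imwrite("pics/s2.png",cv2.resize(f["pixels"][120:270,280:480],None,fx=4,fy=4,interpolation=cv2.INTER_CUBIC))
E
```

```text
clock: 8.3
position: [0.5914, 0.1109, 0.0901]
tool_rot: [3.138, -0.002, 1.164]
force: [-0.3, 0.3, -1.0]
grip_width: 0.0445
[0.5907 0.1106 0.0887] 0.04451269520760721 [ 0.1  0.1 -0.7]
```

View pics/s2.png

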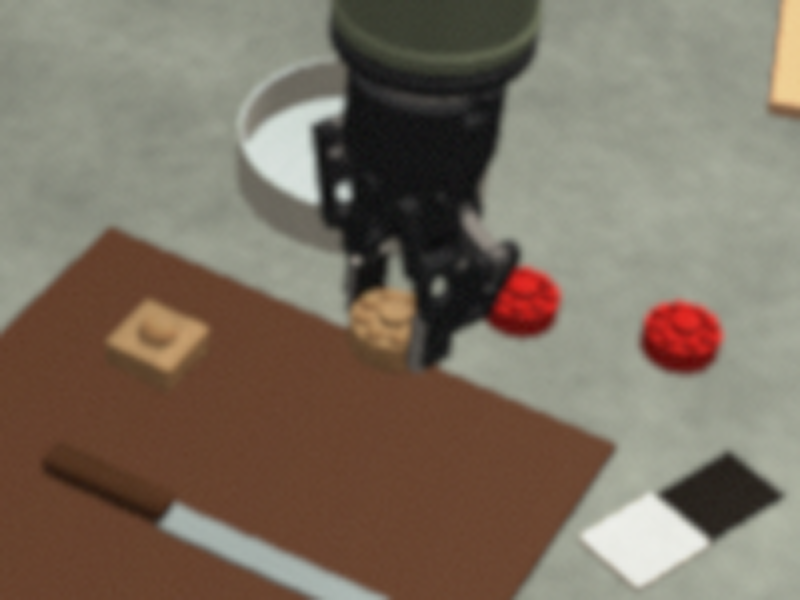

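The rosette is held face up and level between the pads at crop (390,325). Carrying it to the tin.

```bash
python3 -m handwheel '[[0.65,-0.909,0,0,0,0],[0.65,-0.909,0,0,0,0],[0.65,-0.909,0,0,0,0],[0.65,-0.909,0,0,0,0],[0.65,-0.909,0,0,0,0],[0.65,-0.909,0,0,0,0],[0.65,-0.909,0,0,0,0],[0.65,-0.909,0,0,0,0]]'
python3 -m handwheel '[[0.65,-0.909,0.3,0,0,0],[0,0,0.7,0,0,0],[0,0,0.7,0,0,0],[0,0,0.7,0,0,0],[0,0,0.4,0,0,0],[0,0,0,0,0,0]]'
```

```text
clock: 9.35
position: [0.4738, 0.3025, 0.0868]
tool_rot: [-3.141, 0.001, 1.164]
force: [0.6, -0.0, -1.2]
grip_width: 0.0442
clock: 10.1
position: [0.4599, 0.3255, 0.0163]
tool_rot: [-3.141, 0.001, 1.164]
force: [-0.3, 0.1, 0.5]
grip_width: 0.0447
```

```bash
python3 -m handwheel '[[0,0,0.2,0,0,0],[0,0,0.13,0,0,0],[0,0,0.05,0,0,0],[0,0,0,0,0,0],[0,0,0,0,0,0]]'
```

```text
clock: 10.72
position: [0.4601, 0.3259, 0.0077]
tool_rot: [3.142, -0.0, 1.164]
force: [-0.5, -0.5, -0.6]
grip_width: 0.0444
```

```bash
python3 -m handwheel '[[0,0,0.06,0,0,0],[0,0,0,0,0,0]]'
python3 -m handwheel '[[0,0,0,0,0,0],[0,0,0,0,0,0],[0,0,0,0,0,0],[0,0,0,0,0,0]]' -0.7
python3 -m handwheel '[[0,0,-0.5,0,0,0],[0,0,-1,0,0,0],[0,0,-1,0,0,0],[0,0,-1,0,0,0]]'
python3 - <<'E'
from h import *
f=grab("scene"); s=bot.observe()
print(s["position"].round(4),s["grip_width"],s["force"].round(1))
cv2.imwrite("pics/s3.png",cv2.resize(f["pixels"][70:220,280:480],None,fx=4,fy=4,interpolation=cv2.INTER_CUBIC))
E
```

```text
clock: 10.98
position: [0.46, 0.3259, 0.006]
tool_rot: [-3.142, 0.0, 1.164]
force: [0.0, -0.1, -1.2]
grip_width: 0.0446
clock: 11.48
position: [0.4601, 0.3259, 0.0061]
tool_rot: [3.142, -0.0, 1.164]
force: [0.3, 0.1, -0.2]
grip_width: 0.0725
clock: 11.98
position: [0.4601, 0.326, 0.0953]
tool_rot: [3.141, -0.0, 1.164]
force: [-0.4, -0.6, 0.6]
grip_width: 0.0727
[0.4611 0.3268 0.0981] 0.07274324656606304 [2.2 1.9 2.9]
```

View pics/s3.png

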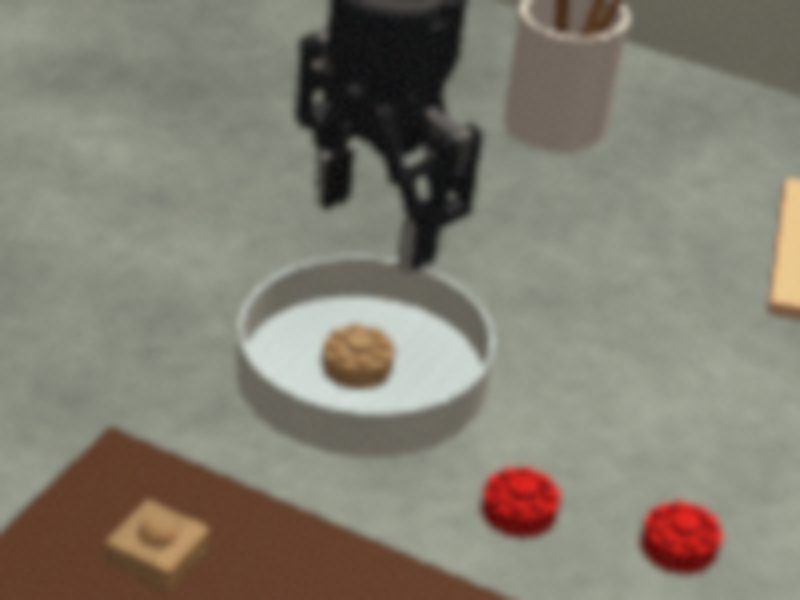

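The rosette lies face up and flat in the middle of the tin (crop 358,355). Next, the moulding.

```bash
python3 -m handwheel '[[-0.858,0.808,0,0,0,0],[-0.858,0.808,0,0,0,0],[-0.858,0.808,0,0,0,0],[-0.858,0.808,0,0,0,0],[-0.858,0.808,0,0,0,0],[-0.858,0.808,0,0,0,0],[-0.858,0.808,0,0,0,0],[-0.858,0.808,0,0,0,0]]'
python3 -m handwheel '[[-0.858,0.808,0,0,0,0],[-0.858,0.808,0,0,0,0],[-0.858,0.808,0,0,0,0],[-0.858,0.808,0,0,0,0],[-0.858,0.808,0,0,0,0],[-0.858,0.808,0,0,0,0],[-0.858,0.808,0,0,0,0],[-0.858,0.808,0,0,0,0],[0,0,0,0,0,0]]' || true
python3 - <<'E'
from h import *
s=bot.observe(); print(s["position"].round(4),s["tool_rot"].round(4),s["clock"])
E
```

```text
clock: 13.02
position: [0.541, 0.1034, 0.0943]
tool_rot: [3.141, -0.0, 1.164]
force: [0.1, -0.3, 0.4]
grip_width: 0.0728
[0.541  0.1034 0.0943] [ 3.1411e+00 -3.0000e-04  1.1643e+00] 13.025validation failed for argument at $...
```

```bash
python3 -m handwheel '[[-0.847,0.806,0,0,0,0],[-0.847,0.806,0,0,0,0],[-0.847,0.806,0,0,0,0],[-0.847,0.806,0,0,0,0],[-0.847,0.806,0,0,0,0],[-0.847,0.806,0,0,0,0],[-0.847,0.806,0,0,0,0],[-0.847,0.806,0,0,0,0]]' -1
python3 -m handwheel '[[0,0,0.7,0,0,0],[0,0,0.7,0,0,0],[0,0,0,0,0,0]]'
python3 - <<'E'
from h import *
f=grab("scene"); s=bot.observe()
print(s["position"].round(4),s["tool_rot"].round(4))
im=cv2.resize(f["pixels"][220:370,240:440],None,fx=4,fy=4,interpolation=cv2.INTER_CUBIC)
t=np.radians(66.6); 
for a in (-.045,0,.045):
    q=(proj(f,(.622+a*np.cos(t),-.116+a*np.sin(t),.028))-[240,220])*4; print(q.round()); cv2.circle(im,tuple(int(v) for v in q),3,(255,0,0),-1)
cv2.imwrite("pics/s4.png",im)
E
```

```text
clock: 14.02
position: [0.6221, -0.1159, 0.0943]
tool_rot: [3.141, -0.0, 1.164]
force: [-0.4, -1.2, -0.2]
grip_width: 0.0855
clock: 14.4
position: [0.6207, -0.1138, 0.0571]
tool_rot: [-3.139, 0.0, 1.166]
force: [0.1, -0.0, -0.6]
grip_width: 0.0853
[ 0.6213 -0.1139  0.058 ] [-3.1401 -0.      1.1655]
[289. 374.]
[368. 331.]
[444. 290.]
```

View pics/s4.png

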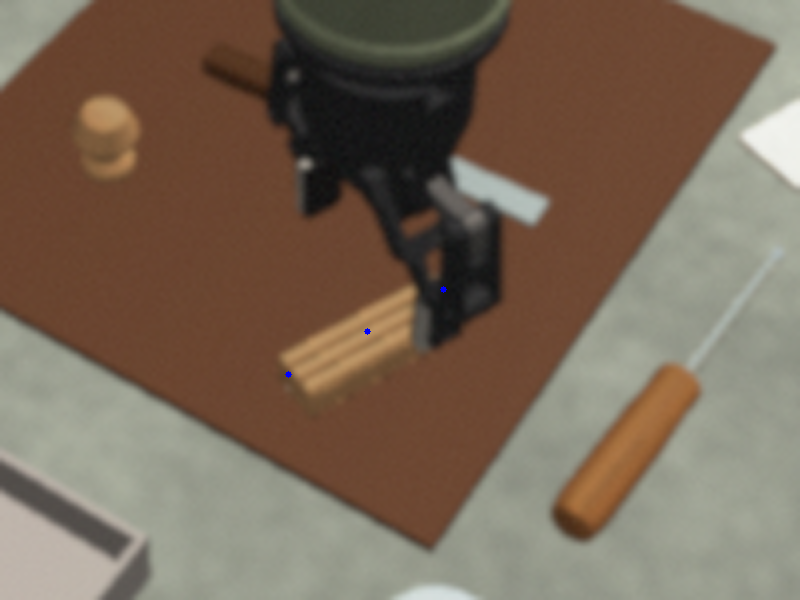

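The model's end point (289,374) falls on the bar's near end at about (293,375), and the fingers straddle the bar. Descending and gripping.

```bash
python3 -m handwheel '[[0,0,0.7,0,0,0],[0,0,0.7,0,0,0],[0,0,0.4,0,0,0],[0,0,0.2,0,0,0],[0,0,0,0,0,0]]'
python3 -m handwheel '[[0,0,0,0,0,0],[0,0,0,0,0,0],[0,0,0,0,0,0],[0,0,0,0,0,0],[0,0,0,0,0,0],[0,0,0,0,0,0],[0,0,0,0,0,0]]' 1 40
python3 -m handwheel '[[0,0,-0.4,0,0,0],[0,0,-0.8,0,0,0],[0,0,-1,0,0,0],[0,0,-1,0,0,0],[0,0,0,0,0,0]]'
python3 - <<'E'
from h import *
f=grab("scene"); s=bot.observe()
print(s["position"].round(4),s["tool_rot"].round(4))
im=cv2.resize(f["pixels"][200:350,240:440],None,fx=4,fy=4,interpolation=cv2.INTER_CUBIC)
cv2.imwrite("pics/s5.png",im)
E
```

```text
clock: 15.08
position: [0.6217, -0.1149, 0.0083]
tool_rot: [-3.141, 0.0, 1.164]
force: [0.6, 0.1, -0.2]
grip_width: 0.086
clock: 15.95
position: [0.6219, -0.115, 0.0089]
tool_rot: [3.141, -0.0, 1.164]
force: [-1.2, -0.5, 5.5]
grip_width: 0.027
clock: 16.58
position: [0.623, -0.1152, 0.0916]
tool_rot: [3.138, -0.001, 1.164]
force: [-0.0, -0.1, -0.6]
grip_width: 0.0269
[ 0.6223 -0.1152  0.0903] [ 3.1395e+00 -4.0000e-04  1.1640e+00]
```

View pics/s5.png

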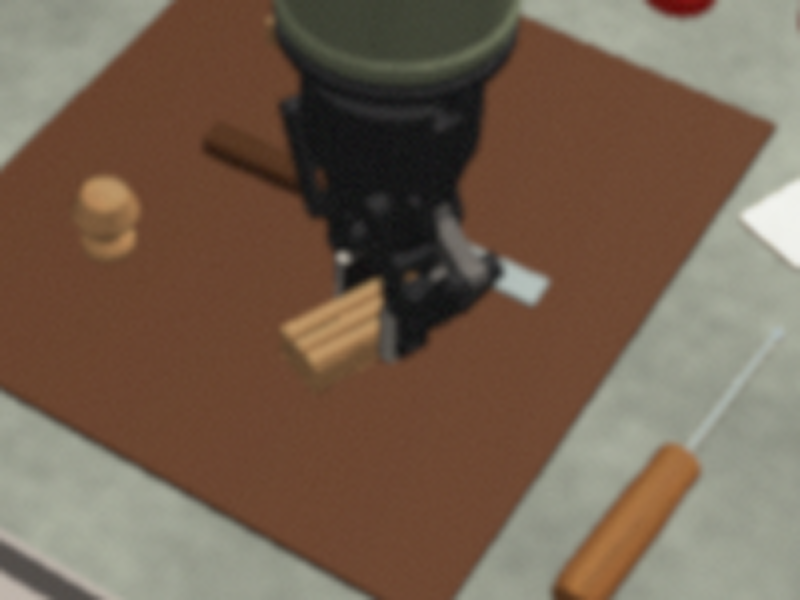

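The moulding is held level with reeds up (near end at crop 305,350). Carrying it over the box, then turning it lengthwise.

```bash
python3 -m handwheel '[[-0.874,-0.109,0,0,0,0],[-0.874,-0.109,0,0,0,0],[-0.874,-0.109,0,0,0,0],[-0.874,-0.109,0,0,0,0],[-0.874,-0.109,0,0,0,0],[-0.874,-0.109,0,0,0,0]]'
python3 -m handwheel '[[-0.874,-0.109,0,0,0,0],[-0.874,-0.109,0,0,0,0],[-0.874,-0.109,0,0,0,0],[-0.874,-0.109,0,0,0,0],[-0.874,-0.109,0,0,0,0],[-0.874,-0.109,0,0,0,0]]'
python3 -m handwheel '[[0,0,0,0,0,0.0267],[0,0,0,0,0,0.0267],[0,0,0,0,0,0.0267],[0,0,0,0,0,0.0267],[0,0,0,0,0,0.0267],[0,0,0,0,0,0.0267],[0,0,0,0,0,0.0267],[0,0,0,0,0,0]]'
python3 - <<'E'
from h import *
f=grab("scene"); s=bot.observe()
print(s["position"].round(4),s["tool_rot"].round(4),s["grip_width"])
im=cv2.resize(f["pixels"][270:470,100:300],None,fx=3,fy=3,interpolation=cv2.INTER_CUBIC)
cv2.imwrite("pics/s6.png",im)
E
```

```text
clock: 17.38
position: [0.5541, -0.2303, 0.0886]
tool_rot: [3.142, 0.0, 1.164]
force: [1.0, -0.6, -0.1]
grip_width: 0.0271
clock: 18.12
position: [0.4872, -0.3441, 0.0886]
tool_rot: [3.142, 0.0, 1.164]
force: [-0.3, -0.3, 0.3]
grip_width: 0.0265
clock: 19.12
position: [0.4879, -0.3432, 0.0886]
tool_rot: [3.141, 0.0, -0.009]
force: [0.2, 0.5, -0.4]
grip_width: 0.0269
[ 0.4879 -0.3431  0.0886] [ 3.1414e+00  1.0000e-04 -6.1000e-03] 0.027314256234575996
```

View pics/s6.png

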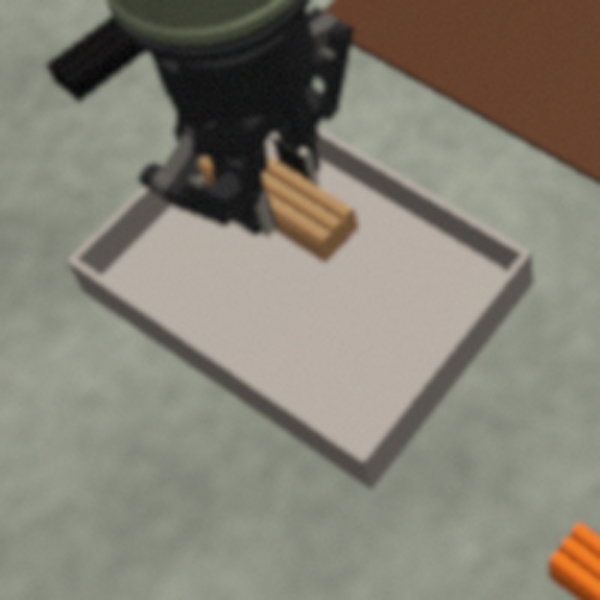

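```bash
python3 -m handwheel '[[0,0,0.8,0,0,0],[0,0,0.8,0,0,0],[0,0,0.8,0,0,0],[0,0,0.5,0,0,0],[0,0,0.2,0,0,0],[0,0,0.12,0,0,0],[0,0,0,0,0,0]]'
python3 -m handwheel '[[0,0,0.04,0,0,0],[0,0,0,0,0,0]]'
```

```text
clock: 20.05
position: [0.4882, -0.343, 0.0083]
tool_rot: [3.141, -0.0, -0.01]
force: [-0.3, -1.0, -0.2]
grip_width: 0.027
clock: 20.3
position: [0.4881, -0.343, 0.0073]
tool_rot: [3.141, -0.0, -0.01]
force: [-0.1, 0.1, -0.4]
grip_width: 0.0272
```

```bash
python3 -m handwheel '[[0,0,0.03,0,0,0],[0,0,0,0,0,0]]'
python3 -m handwheel '[[0,0,0,0,0,0],[0,0,0,0,0,0],[0,0,0,0,0,0],[0,0,0,0,0,0]]' -0.3
python3 -m handwheel '[[0,0,-0.5,0,0,0],[0,0,-1,0,0,0],[0,0,-1,0,0,0],[0,0,-1,0,0,0],[0,0,-1,0,0,0],[0,0,-1,0,0,0],[0,0,0,0,0,0]]'
python3 -m handwheel '[[-0.5,-0.8,-0.5,0,0,0],[0.5,-0.8,-0.5,0,0,0],[0.5,-0.8,-0.5,0,0,0],[0.5,-0.8,-0.5,0,0,0],[0.5,-0.8,0,0,0,0],[0,-0.8,0,0,0,0],[0,0,0,0,0,0]]'
python3 - <<'E'
from fit import *
f=grab("scene"); cv2.imwrite("pics/s7.png",f["pixels"])
g=grab("top"); im=g["pixels"]
cv2.imwrite("pics/t7.png",im)
E
```

```text
clock: 20.55
position: [0.4881, -0.343, 0.0069]
tool_rot: [3.141, -0.0, -0.01]
force: [-2.5, 2.0, 10.4]
grip_width: 0.0268
clock: 21.05
position: [0.488, -0.3428, 0.0062]
tool_rot: [-3.141, 0.0, -0.01]
force: [0.0, 0.3, 0.5]
grip_width: 0.0556
clock: 21.92
position: [0.4888, -0.3434, 0.1464]
tool_rot: [3.14, -0.003, -0.01]
force: [-0.0, -0.1, 0.9]
grip_width: 0.0555
clock: 22.8
position: [0.5268, -0.2212, 0.1938]
tool_rot: [-3.141, 0.0, -0.008]
force: [-0.4, -0.7, -0.2]
grip_width: 0.0556
```

View pics/s7.png

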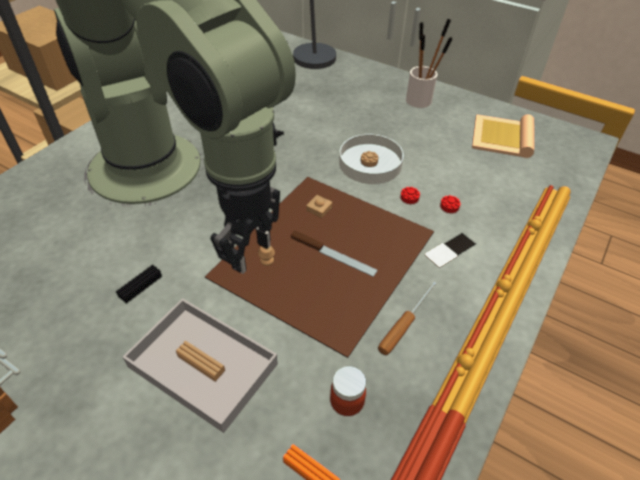

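View pics/t7.png

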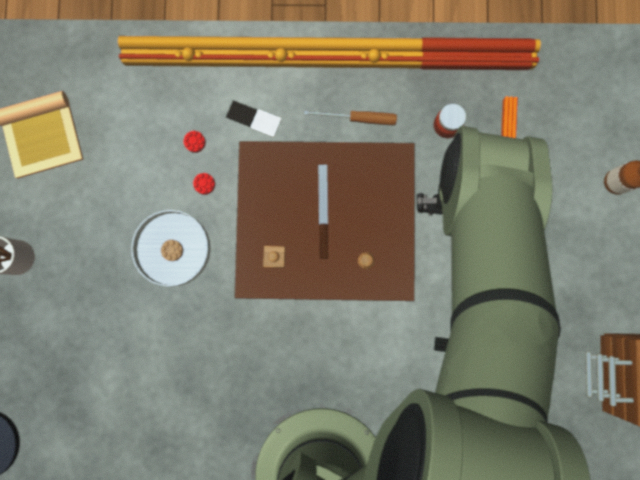

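The rosette is in the tin at scene (370,158) and top (171,250). The moulding lies in the box at scene (200,360), parallel to its long side. I'll check both for flatness with a model overlay, with the arm clear.

Run:
```python
from fit import *
f=grab("scene"); k=5
def draw(x0,y0,w,h,P):
    im=cv2.resize(f["pixels"][y0:y0+h,x0:x0+w],None,fx=k,fy=k,interpolation=cv2.INTER_CUBIC); raw=im.copy()
    q=((hull(f,P)-[x0,y0]+.5)*k).astype(int); cv2.polylines(im,[q.reshape(-1,1,2)],True,(255,0,0),1); return np.hstack([raw,im])
A=draw(165,335,75,55,bar(.488,-.343,-.009,.004)); B=draw(335,130,75,55,ros(.460,.326,.004))
cv2.imwrite("pics/chk.png",np.vstack([A,B]))
s=bot.observe(); print(s["clock"],s["force"].round(1))
```

```text
22.95 [-0.3 -0.8  0.4]
```

View pics/chk.png

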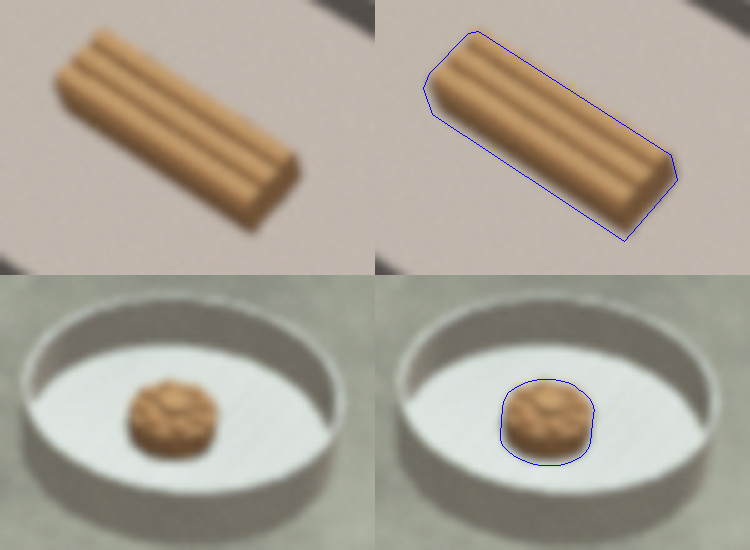

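Both outlines match flat-lying models to within 1–2 px: the moulding has reeds up and lies lengthwise, and the rosette is face up. Handing in.

```bash
python3 -c "
from workcell import bot
print(bot.job_done()); print(bot.observe()['clock'])"
```

```text
the job is handed in; nothing more can be done
None
the job is handed in; nothing more can be done
```

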